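# Seat the three-hole plate in the mincer head

### The arm

A 7-joint arm with a two-finger parallel gripper is mounted at the origin on a cart in front of the work surface, level with it; the furniture and walls round the work are solid. World frame = base frame: x ahead of the robot, y to its left, z up, the work surface at z = 0. Lengths are in m, angles in rad, forces in N, time in s.
With the tool pointing down it reaches from about 0.35 to 0.9 m from the base axis. Payload 19.9 kg.
Tool frame: the origin (TCP) lies on the front face of the gripper's body, between the roots of the fingers; the fingertips stand 97 mm ahead of it and the grasp point (between the pads) lies 78 mm ahead of it (manip.hold_point_z is the z of the grasp point in the tool frame, in m); z points along the fingers, y is the line along which they close (so a half turn about z gives the same grasp; the last joint's range is limited). The gripper opens to 94 mm and grips with 3 to 60 N. Pads are 16 mm wide; open, the fingers measure 119 mm over their backs; the gripper's body (75 mm by 177 mm) begins 78 mm behind the grasp point.
Start: joints at [1.125, 0.417, -0.01, 1.614, 0.005, 1.111, -0.053], TCP at [0.246, -0.574, 0.303] pointing down, gripper open.
Joint ranges: [-2.81, 2.81], [-0.39, 2.02], [-1.27, 1.25], [0.06, 2.57], [-1.19, 4.33], [0.19, 2], [-2.82, 2.82]. Speed limits (rad/s): [1.89, 1.89, 2.39, 2.39, 3.01, 3.01, 3.01].

### API

Orientations are given as a unit quaternion [w, x, y, z].
In Python, from cell import manip, cams gives the robot as it stands. Calls block until the motion is done:
- manip.move_to(position, orientation): joint-space move of the TCP to a pose.
- manip.move_l(position, rotation=None, feed=0.15, max_force=None): straight line of the TCP; rotation=None keeps the orientation; feed is the mean speed in m/s. With max_force (N) it stops when the force on the tool has changed by that much, and returns True; else False.
- manip.move_joints(angles): joint-space move.
- manip.grip(opening, strength=None): opening from 0.0 (shut) to 1.0 (fully open); strength is the grip in N (None keeps the last); returns when the fingers have stopped.
- manip.sleep(seconds).
- manip.inverse_kinematics(position, orientation): joint angles nearest the present ones, or None.
- cams.grab_frame(name): name is "scene" or "top"; returns (picture, depth): 480x640x3 uint8, red, green, blue; 480x640 float32, m along the optical axis (not along the pixel's ray), 0 where there is no reading.
- cams.camera_model(name): a dict with "fx", "fy", "cx", "cy" (pixels), "dist" ([k1, k2, p1, p2, k3] as OpenCV has them; the pictures are not rectified), "rvec" (rotation vector, rad) and "tvec" (3), from world to camera coordinates, as OpenCV has them. Camera axes: x right, y down, z forward; pixel columns grow to the right and rows downward; lengths in m; the calibration is good to about 2 mm. A picture is of the moment at which its call begins. camera_model takes no time and is no camera call.
A pose or a line that the arm cannot do raises manip.IKError and nothing moves.
- manip.job_done(): hands the job in; it is judged then, once.
Readings, each from a call of its own:
- manip.read_time(): time.
- manip.read_qpos(): joint angles.
- manip.read_joint_velocities(): joint speeds.
- manip.read_joint_efforts(): joint torques, N m.
- manip.read_ee_pos(): TCP position.
- manip.read_tcp_rot(): TCP orientation.
- manip.read_force(): force on the tool from outside, world axes, zero at the start.
- manip.read_ft_torque(): the same for the moment, N m.
- manip.read_opening(): opening from 0.0 (shut) to 1.0 (fully open).
- manip.read_grasp_force(): force on a finger pad.
Only numpy, scipy, OpenCV 4.12 (cv2) and the standard library are available. Lean on these libraries where they do the work, as an engineer would, in place of code of your own. Each camera call takes 0.05 s, during which the arm holds its last target. There are 200 camera calls.

### The job

The mincer head is being set up for filling sausages: turn its loose three-hole plate by fingertip until the notch in the plate's rim stands over the locating pin on the feed-neck side of the mouth, then press the plate down until it is fully home, flush with the rim. Only turn and press the plate, do not lift it out; leave the head standing where it is and the things round it alone.

Things in the scene. Friction and masses are not known exactly. Their poses are not given: they have to be found in the camera images.
- mincer_head: cast metal mincer head standing upright on its round rear flange, mouth up; loose but heavy (5 kg). Origin: centre of its underside, z up the barrel axis. Barrel 100 mm, flange and mouth collar about 124 mm in diameter. A round feed neck (52 mm, flare 72 mm) sticks out level along the head's -x to 118 mm from the axis, its own axis 40 mm up.
- mouth (a point): point on the barrel axis at the level of the mouth rim, 100 mm above the underside of the head. Bore 102 mm wide. Under the plate the bore is empty down to 24 mm below the rim. A stub shaft 13 mm thick on the axis carries the plate and ends 4 mm above the rim.
- pin (a point): point at rim level above the locating pin, 49.5 mm from the axis, on the feed-neck side. The pin is an upright 9 mm dowel with a rounded end 2 mm below the rim, set at the wall of the bore, mostly hidden by the plate until the notch comes over it.
- plate_top (a point): centre of the plate's upper face. Flat steel disc, 100 mm in diameter, 9 mm thick. Three equal curved through-holes, from 13.5 to 41 mm from the axis, corners rounded 8 mm, are parted by three straight webs 12 mm wide, 120 degrees apart; outside them runs a 9 mm ring. At the start it lies level on the pin, upper face 7 mm above the rim; seated, it is flush with the rim.
- notch (a point): the notch, at the level of the plate's upper face, 49.5 mm from the axis: 12 mm wide, 8 mm deep in the plate's rim, in line with one of the three webs. The plate cannot go down unless the notch is over the pin; the pin's rounded end draws it straight if it is within about 2 mm.
- plate_slide (a joint): height of the plate in m: 0 = resting on the pin (start), 0.007 = fully seated, negative = lifted. It is a stiff sliding fit on the shaft and does not fall by itself: with the notch over the pin, about 4 to 6 N press it down to its hard stop.
- lock_ring: bystander: six-lobed threaded metal ring lying on the worktop, 154 mm across the lobes, 30 mm high; origin at the centre of its underside
- filling_tube: bystander: metal sausage-filling tube standing on its 99 mm flange, tapering to 29 mm, 156 mm high; origin at the centre of its underside
- knife: bystander: four-wing steel mincer knife lying flat, 94 mm across, 12 mm high; origin at the centre of its underside
- salt_shaker: bystander: salt shaker with a grey body, 44 mm wide, 90 mm high; origin at the centre of its underside
- pepper_mill: bystander: wooden pepper mill, 58 mm wide, 170 mm high; origin at the centre of its underside
- far_hole (a point): middle of the through-hole opposite the notch, 27 mm from the axis, at the plate's upper face; the hole is 27 mm wide across and about 45 mm long round the axis. The other two holes lie 120 degrees round. The plate turns on the shaft without end either way, with slight friction (0.05 Nm), and stays where it is left.

How it is judged:
By the outcome, as a careful person would: the job done as asked, in the order asked, and still so for the second after the job is handed in, with the robot touching nothing.
It also fails if it takes over 64 s, if anything falls off the work surface, if the arm or the gripper's body presses on something with over 40 N, if the wrist force passes 120 N, or if a joint passes its speed limit or range.

## Working session

There is one attempt and no reset: what is moved stays moved. The work goes in short steps, each a Python script; the robot and the scene stay as the last script left them, time stands still between calls to the robot, and variables do not carry over. Pictures are saved under pics/ and viewed, at most 10 in all, crops included, and the job is handed in when it is done.

```bash
mkdir -p pics; ls; python3 - <<'E'
from cell import manip,cams
import cv2,numpy as np
for n in("scene","top"):
    p,d=cams.grab_frame(n); cv2.imwrite(f"pics/{n}0.png",p[:,:,::-1]); np.save(f"pics/{n}0.npy",d)
    m=cams.camera_model(n); R=cv2.Rodrigues(np.array(m["rvec"]))[0]; print(n,m,-R.T@np.array(m["tvec"]))
print(manip.read_time(),manip.read_tcp_rot(),manip.read_opening())
E
```

```text
pics
scene {'fx': 543.350084922049, 'fy': 543.350084922049, 'cx': 317.3069565540238, 'cy': 236.25028981115614, 'dist': array([0.05858395, 0.        , 0.        , 0.        , 0.        ]), 'rvec': array([ 1.22911668, -2.00354572,  1.15772669]), 'tvec': array([0.36940413, 0.27974026, 1.22821521])} [-0.64882011  0.75368622  0.85686416]
top {'fx': 502.6060990254031, 'fy': 502.6060990254031, 'cx': 320.03075625252524, 'cy': 237.91943657940897, 'dist': array([-0.0502431,  0.       ,  0.       ,  0.       ,  0.       ]), 'rvec': array([ 2.11955129, -2.17496245,  0.13139417]), 'tvec': array([0.14787897, 0.52895431, 1.52383813])} [0.32535035 0.11986426 1.58225258]
0.1 [-5.00577360e-04  9.79581637e-01  2.01046124e-01 -1.47800644e-04] 0.9989762645753133
```

View pics/top0.png

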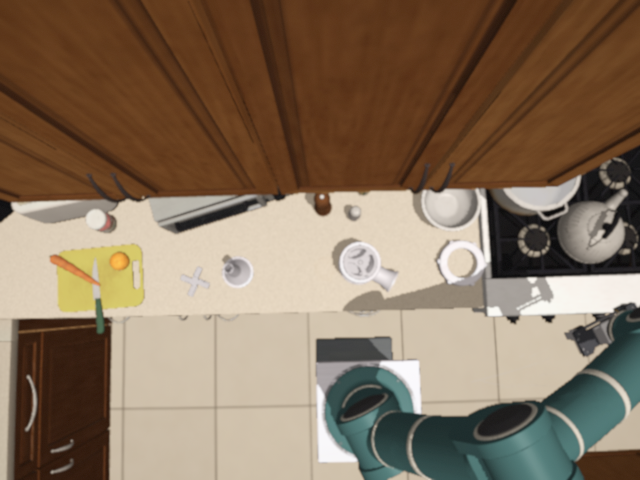

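View pics/scene0.png

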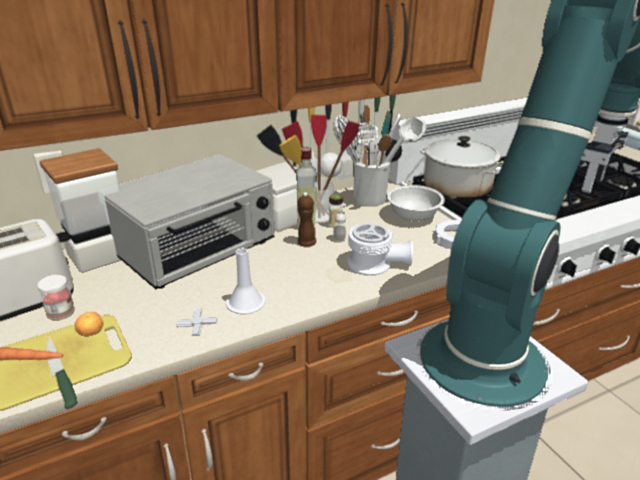

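The top view shows the head's mouth at about (360,262), with its feed neck pointing to (388,280). The lock ring is at (461,262), the shaker at (354,212) and the mill at (322,203). I'll enlarge the mouth in both views.

```bash
cat > h.py <<'E'
import cv2,numpy as np
from cell import manip,cams
def ray(n,uv):
    m=cams.camera_model(n);K=np.array([[m["fx"],0,m["cx"]],[0,m["fy"],m["cy"]],[0,0,1]])
    R=cv2.Rodrigues(np.array(m["rvec"]))[0];c=-R.T@np.array(m["tvec"])
    q=cv2.undistortPoints(np.array(uv,float).reshape(-1,1,2),K,np.array(m["dist"])).reshape(-1,2)
    return c,np.c_[q,np.ones(len(q))]@R
def onz(n,uv,z):
    c,d=ray(n,uv);return c+d*((z-c[2])/d[:,2])[:,None]
def proj(n,P):
    m=cams.camera_model(n);K=np.array([[m["fx"],0,m["cx"]],[0,m["fy"],m["cy"]],[0,0,1]])
    return cv2.projectPoints(np.array(P,float).reshape(-1,1,3),np.array(m["rvec"]),np.array(m["tvec"]),K,np.array(m["dist"]))[0].reshape(-1,2)
def cloud(n,d,u0,u1,v0,v1):
    u,v=np.meshgrid(np.arange(u0,u1),np.arange(v0,v1));uv=np.c_[u.ravel(),v.ravel()]
    z=d[v0:v1,u0:u1].ravel();k=z>0;c,r=ray(n,uv[k]);return c+r*z[k,None],uv[k]
E
python3 - <<'E'
from h import *
t=cv2.imread("pics/top0.png");s=cv2.imread("pics/scene0.png")
a=cv2.resize(t[235:295,330:405],None,fx=8,fy=8,interpolation=cv2.INTER_CUBIC)
b=cv2.resize(s[215:280,340:420],None,fx=8,fy=8,interpolation=cv2.INTER_CUBIC)
cv2.imwrite("pics/ca.png",a);cv2.imwrite("pics/cb.png",b)
for n,box in(("top",(330,405,235,295)),("scene",(340,420,215,280))):
    d=np.load(f"pics/{n}0.npy");P,uv=cloud(n,d,*box)
    k=(P[:,2]>.09)&(P[:,2]<.13);print(n,k.sum(),np.histogram(P[:,2],bins=np.arange(-.01,.14,.005)))
    Q=P[k];
    if len(Q): print(Q.min(0),Q.max(0),Q.mean(0), cv2.minEnclosingCircle(Q[:,:2].astype(np.float32)))
E
```

```text
top 916 (array([ 196, 1078, 1227,  264,   30,    4,    0,    0,    1,    2,   11,
         27,   54,   93,  191,  192,  116,   54,    6,   12,   47,  178,
        301,  297,   88,    5,    0,    0,    0,    0]), array([-0.01 , -0.005,  0.   ,  0.005,  0.01 ,  0.015,  0.02 ,  0.025,
        0.03 ,  0.035,  0.04 ,  0.045,  0.05 ,  0.055,  0.06 ,  0.065,
        0.07 ,  0.075,  0.08 ,  0.085,  0.09 ,  0.095,  0.1  ,  0.105,
        0.11 ,  0.115,  0.12 ,  0.125,  0.13 ,  0.135,  0.14 ]))
[ 0.390157   -0.03957287  0.09022374] [0.50906352 0.07659877 0.11797156] [0.44940676 0.01886027 0.10370971] ((0.44999071955680847, 0.017272280529141426), 0.060762837529182434)
scene 856 (array([   0,  309, 1962,  289,  138,  144,   96,  107,  112,  108,  136,
         98,  124,  114,   87,  103,  115,   89,   87,  104,  122,   96,
        254,  304,   80,    0,    0,    0,    0,    0]), array([-0.01 , -0.005,  0.   ,  0.005,  0.01 ,  0.015,  0.02 ,  0.025,
        0.03 ,  0.035,  0.04 ,  0.045,  0.05 ,  0.055,  0.06 ,  0.065,
        0.07 ,  0.075,  0.08 ,  0.085,  0.09 ,  0.095,  0.1  ,  0.105,
        0.11 ,  0.115,  0.12 ,  0.125,  0.13 ,  0.135,  0.14 ]))
[ 0.38532797 -0.04186743  0.09002037] [0.60368264 0.0807431  0.11334452] [0.44021034 0.02672524 0.10320487] ((0.49450528621673584, 0.027683446183800697), 0.10928913205862045)
```

View pics/ca.png

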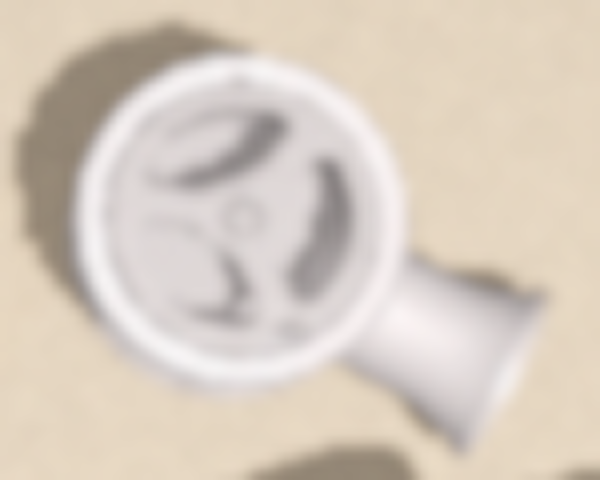

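View pics/cb.png

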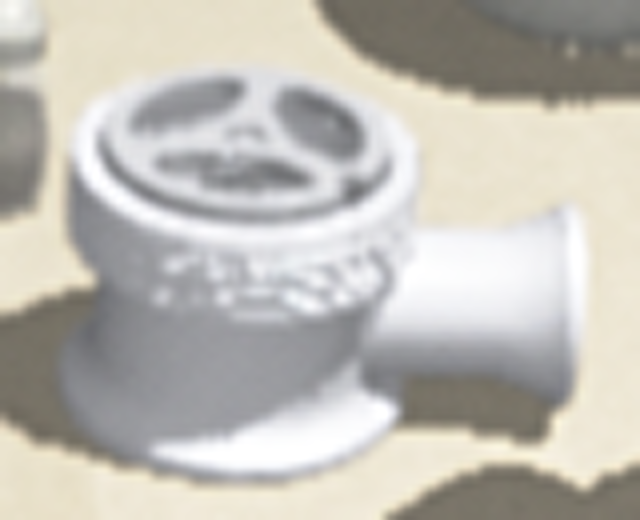

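The plate's three webs and the shaft are visible in both crops. The notch is the dark spot at about (384,238) in the scene view and about (366.5,275.7) in the top view, roughly 30° round from the neck. Next I'll convert these to world coordinates.

```bash
python3 - <<'E'
from h import *
from scipy.optimize import least_squares
T=lambda l:[(330+(x+.5)/8-.5,235+(y+.5)/8-.5) for x,y in l]
S=lambda l:[(340+(x+.5)/8-.5,215+(y+.5)/8-.5) for x,y in l]
sh=onz("top",T([(243,217)]),.104)[0];col=onz("top",T([(239,219)]),.1)[0]
fl=onz("top",T([(548,292),(468,452)]),.04);nk=fl.mean(0)
nt=onz("top",T([(292,326)]),.107)[0];ns=onz("scene",S([(352,187)]),.104)[0]
print("shaft",sh,"collar",col);print("flare",fl,np.linalg.norm(fl[0]-fl[1]))
for c in(sh,col):
  for q in(nk,nt,ns):
    v=(q-c)[:2];print(np.hypot(*v),np.degrees(np.arctan2(v[1],v[0])))
cs=onz("scene",S([(240,132)]),.104)[0];v=(ns-cs)[:2];print("scene",cs,np.hypot(*v),np.degrees(np.arctan2(v[1],v[0])))
fs=onz("scene",S([(572,305)]),.04)[0];v=(fs-cs)[:2];print("neck scene",fs,np.hypot(*v),np.degrees(np.arctan2(v[1],v[0])))
print("webs top")
for p in [(312,132),(140,207)]:
  v=(onz("top",T([p]),.107)[0]-sh)[:2];print(np.hypot(*v),np.degrees(np.arctan2(v[1],v[0])))
# bystander clearances
for n,p,z in(("lock",(461,262),.03),("mill",(322,203),.17),("shaker",(354,212),.09),("bowl",(450,205),.06)): print(n,onz("top",[p],z)[0])
d=np.load("pics/top0.npy");P,_=cloud("top",d,280,420,100,190);print("cabinet low z",np.percentile(P[:,2],[1,5]),P[:,0].min())
E
```

```text
shaft [0.44971266 0.01773496 0.104     ] collar [0.4493478  0.01896119 0.1       ]
flare [[ 0.42316392 -0.10257998  0.04      ]
 [ 0.36294743 -0.06935823  0.04      ]] 0.06877289130464076
0.11817168670931921 -118.64924926938184
0.04390492895247206 -158.1601302611048
0.04152943111670412 -155.150129696905
0.1190763202977335 -118.21229625626196
0.04404085979984833 -156.50253105075652
0.04173287357383874 -153.41172019028875
scene [0.46173579 0.01439795 0.104     ] 0.051672753976753735 -164.14706394240545
neck scene [ 0.39731583 -0.08797259  0.04      ] 0.12095312623471728 -122.18147685537058
webs top
0.04026875771299524 -40.81421886309837
0.03819447071873506 83.33584572458068
lock [ 0.44653851 -0.30048005  0.03      ]
mill [0.61530973 0.12479044 0.17      ]
shaker [0.60146545 0.02932569 0.09      ]
bowl [ 0.62110881 -0.26930016  0.06      ]
cabinet low z [0.47121143 0.49782642] 0.5526219561727164
```

Centre is about (0.450, 0.018), the neck and pin are at −118.5°, and the notch is at about −158°, so the plate must turn about +40° (CCW). I'll put the shut fingertips (25×16 mm) in the hole at −98°, push its leading web, then press on the ring with the fingers straddling the shaft. First I'll hover and check.

```bash
cat >> h.py <<'E'
C=np.array([.4500,.0178])
def q(deg): a=np.radians(deg)/2; return [0,np.cos(a),np.sin(a),0]   # tool down, tool x at yaw deg
def fpos(phi,r,tip,c=C): a=np.radians(phi); return [c[0]+r*np.cos(a),c[1]+r*np.sin(a),tip+.097]
def crop(n,name,box=None):
    p,d=cams.grab_frame(n);u0,u1,v0,v1=box
    cv2.imwrite(f"pics/{name}.png",cv2.resize(p[v0:v1,u0:u1,::-1],None,fx=8,fy=8,interpolation=cv2.INTER_CUBIC));return d
E
python3 - <<'E'
from h import *
print(manip.inverse_kinematics(fpos(-98,.028,.2),q(82)),manip.inverse_kinematics(fpos(-45,.028,.1),q(135)))
manip.grip(0.0,20); 
manip.move_to(fpos(-98,.028,.2),q(82))
manip.move_l(fpos(-98,.028,.112),feed=.15)
print(manip.read_time(),manip.read_ee_pos(),manip.read_qpos(),manip.read_force(),manip.read_opening())
crop("scene","hov",(335,430,205,275))
tip=np.array(manip.read_ee_pos())-[0,0,.097];print("tip px",proj("scene",[tip]),(proj("scene",[tip])[0]-[335,205])*8)
E
```

```text
[ 0.54671696  0.13830561 -0.63707931  2.02597295  0.09721938  1.00633519
 -0.27753304] [ 0.53186211  0.36104642 -0.69143234  2.06643576  0.31403815  0.81714135
  0.4396386 ]
4.4 [ 0.44647914 -0.00994918  0.20961263] [ 0.49353789  0.27745454 -0.60931481  2.11173858  0.21779716  0.81172841
 -0.388393  ] [1.00005064 0.90700506 0.70864188] 0.004748924248434243
tip px [[380.05244471 228.78464958]] [360.41955769 190.27719661]
```

View pics/hov.png

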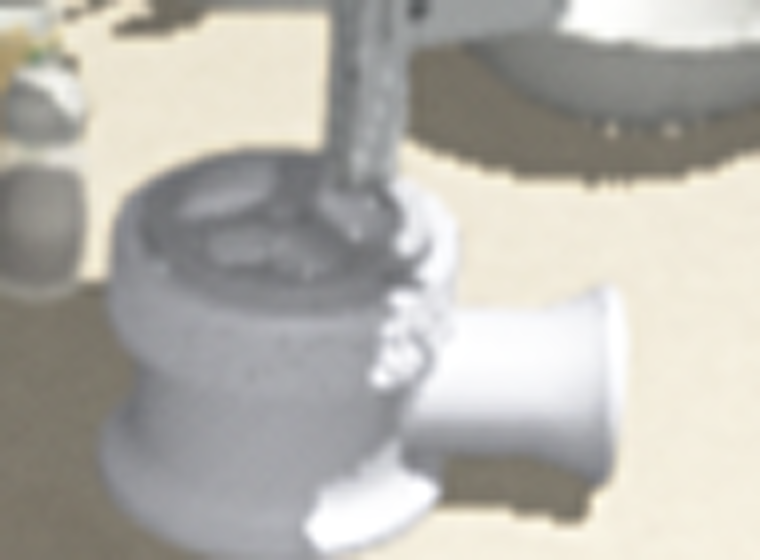

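The shut fingertips, at about (362,188) in the crop, hang over the right-hand hole at about (365,212), which fits the 5 mm height gap. The notch shows at about (400,268). I'll insert with a force guard and turn short of the target.

```bash
python3 - <<'E'
from h import *
hit=manip.move_l(fpos(-98,.028,.0995),feed=.04,max_force=6)
print("insert hit",hit,manip.read_ee_pos()[2]-.097,manip.read_force())
if not hit:
    f0=np.array(manip.read_force())
    for phi in range(-94,-49,4):
        s=manip.move_l(fpos(phi,.028,.0995),q(phi+180),feed=.03,max_force=20)
        print(phi,s,np.round(np.array(manip.read_force())-f0,1),np.round(manip.read_ft_torque(),2))
        if s: break
    crop("scene","t1",(335,430,205,275));crop("top","t1t",(330,405,235,295))
print(manip.read_time())
E
```

```text
insert hit False 0.09937482549465035 [0.72193483 0.12572861 0.69249338]
-94 False [-1.2 -0.7 -0.6] [-0.03 -0.06 -0.04]
-90 False [-0.5 -0.3 -0.6] [-0.08 -0.08  0.03]
-86 False [-1.6 -0.5 -0.2] [-0.11  0.13 -0.  ]
-82 False [-2.5 -0.5 -0. ] [-0.2   0.3   0.02]
-78 False [-3.4 -0.6 -0.3] [-0.25  0.3  -0.03]
-74 False [-2.4 -1.4  0.6] [-0.22  0.24  0.03]
-70 False [-2.3 -0.4 -0.4] [-0.21  0.19 -0.02]
-66 False [-2.8 -1.9  0. ] [-0.25  0.2   0.01]
-62 False [-2.2 -1.   1.1] [-0.29  0.16 -0.  ]
-58 False [-2.1 -1.4 -0. ] [-0.28  0.17  0.03]
-54 False [-1.8 -1.3  0.1] [-0.28  0.07 -0.01]
-50 False [-1.5 -1.  -0.2] [-0.35  0.14 -0.  ]
8.0167
```

View pics/t1.png

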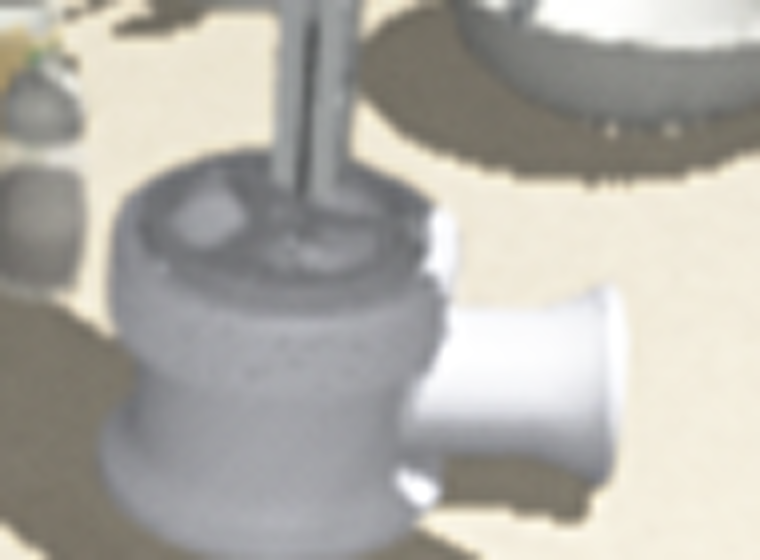

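The plate turned with the finger, with contact at about φ −84° as predicted. I'll finish the turn, back off, lift clear and look without the shadow.

```bash
python3 - <<'E'
from h import *
for phi in (-48,-45.3): manip.move_l(fpos(phi,.028,.0995),q(phi+180),feed=.03,max_force=20)
print(manip.read_force())
manip.move_l(fpos(-51,.028,.0995),q(129),feed=.03)
manip.move_l(fpos(-51,.028,.16),feed=.15)
print(manip.read_force())
manip.grip(.72)
manip.move_l([.45,-.20,.33],q(60),feed=.3)
manip.sleep(.2)
crop("scene","t2",(335,430,205,275));crop("top","t2t",(330,405,235,295))
a=cv2.imread("pics/t2.png")[60:360,80:480];b=cv2.imread("pics/t2t.png")[40:400,60:420]
cv2.imwrite("pics/t2c.png",np.hstack([cv2.resize(a,(480,360)),b[:, :320]]));print(manip.read_time())
E
```

```text
[-1.64430491 -1.92142187  0.23555917]
[-0.30474503 -0.86209504 -0.23034459]
12.0917
```

View pics/t2c.png

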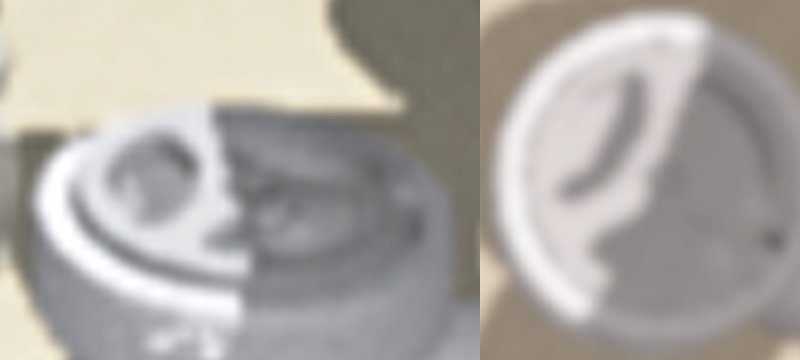

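In the top half the notch shows as the dark spot at (772,240), about on the neck line and perhaps up to 3–4° short. I'll press with the fingers straddling the shaft; if the plate doesn't go down, I'll yaw under light pressure to find the pin.

```bash
python3 - <<'E'
from h import *
print(manip.read_opening())
manip.move_to([C[0],C[1],.25],q(61.5))
manip.move_l([C[0],C[1],.215],feed=.1)
z=lambda: manip.read_ee_pos()[2]-.097
s=manip.move_l([C[0],C[1],.097+.098],feed=.02,max_force=12)
print(s,z(),manip.read_force(),manip.read_ft_torque())
if z()>.104:
    z0=z()
    for yaw in (63.5,65.5,67.5,69.5):
        manip.move_l([C[0],C[1],.097+z0],q(yaw),feed=.01)
        s=manip.move_l([C[0],C[1],.097+.098],feed=.02,max_force=8)
        print(yaw,s,z(),manip.read_force())
        if z()<.104: break
print(manip.read_time())
E
```

```text
0.7156099610029878
True 0.09962895396979374 [-0.82669014  2.62652959  2.68730575] [0.63030334 0.09249079 0.08818718]
14.3833
```

It went straight down to 0.0996. I'll press once more, firmly, to make sure of the hard stop, then retreat and check.

```bash
python3 - <<'E'
from h import *
s=manip.move_l([C[0],C[1],.097+.094],feed=.02,max_force=18)
print(s,manip.read_ee_pos()[2]-.097,manip.read_force(),manip.read_ft_torque())
manip.move_l([C[0],C[1],.25],feed=.1)
manip.move_l([.42,-.28,.36],q(60),feed=.3)
manip.sleep(.2)
d=crop("scene","t3",(335,430,205,275));dt=crop("top","t3t",(330,405,235,295))
P,_=cloud("top",dt,345,376,247,278);r=np.hypot(*(P[:,:2]-C).T)
d0=np.load("pics/top0.npy");P0,_=cloud("top",d0,345,376,247,278);r0=np.hypot(*(P0[:,:2]-C).T)
for nm,p,rr in(("now",P,r),("before",P0,r0)):
    print(nm,"ring",np.median(p[(rr>.042)&(rr<.049),2]),"collar",np.median(p[(rr>.053)&(rr<.06),2]))
a=cv2.imread("pics/t3.png")[60:360,80:480];b=cv2.imread("pics/t3t.png")[40:400,60:420]
cv2.imwrite("pics/t3c.png",np.hstack([cv2.resize(a,(480,360)),b[:, :320]]));print(manip.read_time())
E
```

```text
True 0.09524518639467533 [-6.33043118  1.36777647 19.42646818] [-6.98756988e-04  7.80201820e-01  6.16081707e-02]
now ring 0.09939069613203122 collar 0.09946815024572886
before ring 0.10646813880870143 collar 0.09966403917652022
16.9417
```

View pics/t3c.png

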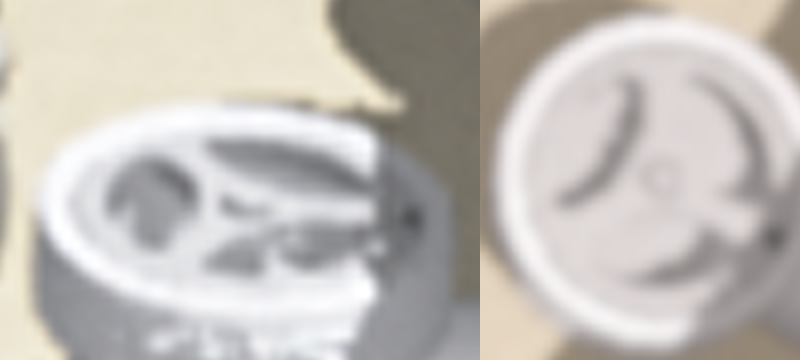

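The depth now gives plate ring 99.4 mm and collar 99.5 mm, so the plate is flush (before, it stood 7 mm proud). The notch is over the pin on the neck side, the head hasn't moved, and the hand is clear.

```bash
python3 -c "
from cell import manip
print(manip.job_done())"
```

```text
the job is handed in; nothing more can be done
None
```

The plate was turned about 40° until its notch stood over the pin, then pressed down flush with the rim (within about 0.1 mm by depth camera), and the job is handed in at about 17 s of the 64 s allowed.

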